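# Lock the set nut on a veneer press with a jam nut

### The arm

A 7-joint arm with a two-finger parallel gripper is mounted at the origin on the work surface. World frame = base frame: x ahead of the robot, y to its left, z up, the work surface at z = 0. Lengths are in m, angles in rad, forces in N, time in s.
With the tool pointing down it reaches from about 0.4 to 0.925 m from the base axis. Payload 5.6 kg.
Tool frame: the origin (TCP) lies at the very end of the fingers, on their centre line; the grasp point (between the pads) lies 19 mm behind it; z points along the fingers, y is the line along which they close (so a half turn about z gives the same grasp; the last joint's range is limited). The gripper opens to 85 mm and grips with 20 to 120 N. Pads are 22 mm wide; open, the fingers measure 114 mm over their backs; the gripper's body (76 mm by 85 mm) begins 54 mm behind the grasp point. The pads swing forward as they close: fully open they stand 13 mm farther back than shut.
Start: joints at [-1.297, 0.468, -0.012, 1.603, 0.006, 1.071, -0.056], TCP at [0.203, 0.618, 0.231] pointing down, gripper open.
Joint ranges: [-2.53, 2.53], [-0.31, 2.02], [-1.57, 1.55], [0.28, 2.44], [-1.29, 4.43], [0.15, 1.84], [-2.92, 2.92]. Speed limits (rad/s): [2.57, 2.57, 3.14, 3.14, 3.14, 3.14, 3.14].

### API

Orientations are given as [roll, pitch, yaw] about the fixed x, y, z axes, in that order (R = Rz(yaw) Ry(pitch) Rx(roll)).
In Python, from rig import ctrl gives the robot as it stands.
- The arm moves only by the tool carry_out, never from a script. Its argument "commands" is a list that holds one entry, the list of rows, each a list of 7 numbers: the closure, from 0 (fully open) to 1 (shut), then the shift along the tool's x, y, z in m, then the turn, a rotation vector about the tool's x, y, z in rad. A call has 1 to 10 rows; each row is the pose to reach, as a shift and turn from the pose commanded when the call began, along the tool's axes at that moment; what a row does not reach only later rows make up. A row lasts 1/12 s, in which the tool goes at most 41.7 mm and 7.16 degrees, less where a joint would pass 70% of its speed; a pose out of reach is approached as far as the arm can. A call with a gripper value outside its range is refused whole. The fingers move at their own pace and stop on an object; the grip force is fixed at half the most. Time passes only in rows, so rows that repeat a pose let the fingers close. It gives the time, the measured TCP pose, the force, the opening and the grip force at its end, in the units of the state.
- ctrl.sense(): the state, without advancing time (a new reading comes with each control period).
- ctrl.read_camera(name): name is "scene" or "side" or "wrist"; returns a dict with "image" (480x640x3 uint8, red, green, blue), "fx", "fy", "cx", "cy" (pixels), "R" (3x3) and "t" (3): a world point X has camera coordinates R X + t; the wrist camera has in their place "T_tool_cam" (4x4, takes a point from camera to tool coordinates, whose origin is the TCP and whose axes are the flange's). Camera axes: x right, y down, z forward; pixel columns grow to the right and rows downward; lengths in m; the calibration is good to about 2 mm. The wrist camera is an equidistant fisheye: a pixel r from the principal point sees the ray r / f radians off the axis. A picture is of the moment at which its call begins: read the wrist's pose just before it. There is no depth.
- ctrl.finish_job(): hands the job in; it is judged then, once.
Trained networks look in a picture, given as the dict that the camera call returned (one of the last four; its "shot" number tells which), for a name from the list of things; names that differ only in an ending like _2 or _b are one class to them, and where a whole thing is asked for, a point or a joint stands for the part that bears it (a point fixed in the world has none). Each returns a list of dicts, best first, with "conf" (0 to 1); they miss things now and then, are a little off and sometimes report something else, mostly with a low value. They report only what shows in the picture. A call takes as long as a camera call.
- ctrl.cut_out(picture, thing): "mask" (480x640 bool, what is visible of it).
- ctrl.spot_point(picture, thing): "position" ([x, y, z] in m, in world coordinates, good to about 4 mm: a listed point, or the origin of a listed thing).
The state is a dict: "clock": time; "joints": joint angles; "joint_vel": joint speeds; "tau": joint torques, N m; "position": TCP position; "tcp_rot": TCP orientation; "ft_force": force on the tool from outside, world axes, zero at the start; "torque": the same for the moment, N m; "finger_gap": opening from 0.0 (shut) to 1.0 (fully open); "gripper_force": force on a finger pad.
Only numpy, scipy, OpenCV 4.12 (cv2) and the standard library are available. Lean on these libraries where they do the work, as an engineer would, in place of code of your own. Each camera call takes 0.05 s, during which the arm holds its last target. There are 200 camera calls.

### The job

One of the press's two studs is already locked and capped. On the other, bare-ended stud, run the upper nut down (clockwise from above) until it meets the lower nut and tighten it firmly against it, to about half a newton-metre, so that it stays locked. The lower nut sets the pressing force, so it must not be turned; do not knock the press or disturb the things around it, and let go when done.

Things in the scene. Friction and masses are not known exactly. Their poses are not given: they have to be found in the camera images.
- press: fixed wooden veneer press, base 130 x 300 x 24 mm, top of its beam 121 mm above the bench, the beam 60 mm wide and 270 mm long along the press's y; origin under the middle of the base. The two upright studs stand on its y axis, 100 mm either side of the middle; either end may be the bare one
- stud: the bare-ended upright threaded steel stud, diameter 24 mm, still to be locked: its top is 187 mm above the bench, its origin on its axis at bench height, z up. A dark washer (3 mm) lies on the beam under its nuts; some 22 mm of it stand above the jam nut
- done_stud: the other stud, already locked, with a black domed plastic cap over its end (top 189 mm above the bench); origin on its axis at bench height. Leave it alone
- set_nut: lower steel hex nut on the bare stud, 36 mm across flats (41.6 mm across corners), 20 mm high, its underside 124 mm and its top 144 mm above the bench; origin in the centre of its underside, z up, x through the middle of a flat (flats every 60 degrees). It sits on the washer and is held only by friction: it begins to turn with the upper nut if more than about 0.9 N m is put on that one
- set_corner (a point): a corner of the set nut at half its height, 20.8 mm from the stud axis; shows whether that nut has been turned
- jam_nut: upper hex nut on that stud, the one to turn: 36 mm over flats, 18 mm high; origin in its underside's centre, z up, x through a flat. Sinks 6 mm per clockwise turn; starts 2.5 to 4.8 rad above the set nut, flats meet at no fixed angle. 0.1 N m turns it, it stays where left; once met, torque jumps to 0.2 and climbs 1.5 N m per rad. Locked from 0.35 N m, 0.5 is right; springs back 0.07 rad on release
- spare_nut: bystander: a loose hex nut of the same size lying on the bench in front of the press; origin in its underside
- spanner: bystander: loose open spanner, 170 mm, behind the press
- marker: bystander: loose marker pen, 12 mm thick, 140 mm long, in front of the press
- deck: bystander: tiny loose wooden deck, 100 x 30 mm
- tape: bystander: roll of tape, 100 mm across, 25 mm high
- sanding_block: bystander: sanding block, 100 x 60 x 33 mm
- glue: bystander: white glue bottle, 160 mm tall

How it is judged:
By the outcome, as a careful person would: the job done as asked, in the order asked, and still so for the second after the job is handed in, with the robot touching nothing.
It also fails if it takes over 64 s, if anything falls off the work surface, if the arm or the gripper's body presses on something with over 40 N, if the wrist force passes 120 N, or if a joint passes its speed limit or range.

## Working session

There is one attempt and no reset: what is moved stays moved. The work goes in short steps, Python scripts to look and compute and a tool call to move; the robot and the scene stay as the last step left them, time stands still between calls to the robot, and variables do not carry over. Pictures are saved under pics/ and viewed, at most 10 in all, crops included, and the job is handed in when it is done.

Besides the shell and the picture viewer there is one more tool, called as name(argument=value, ...), one argument or row to a line, values as JSON. carry_out: Moves the arm, as the interface text tells. Its arguments: {"type":"object","properties":{"commands":{"type":"array","items":{"type":"array","items":{"type":"array","items":{"type":"number"}}}}},"required":["commands"]}

```bash
mkdir -p pics; ls
cat > h.py <<'E'
import numpy as np, cv2
from rig import ctrl
from scipy.spatial.transform import Rotation as Ro
E
python3 - <<'E'
from h import *
s=ctrl.sense(); print(s)
ims=[]
for n in ("scene","side"):
    p=ctrl.read_camera(n); ims.append(p)
    cv2.imwrite(f"pics/{n}0.png",p["image"][:,:,::-1])
    print(n,p["fx"],np.round(p["R"],3).tolist(),np.round(p["t"],3))
    for t in ("stud","done_stud","set_nut","jam_nut","set_corner","press","spare_nut","glue"):
        for d in ctrl.spot_point(p,t)[:2]: print(t,round(d["conf"],2),np.round(d["position"],4))
E
```

```text
pics
{'clock': 0.0, 'joints': array([-1.29697936,  0.4683835 , -0.01158949,  1.60364659,  0.00600699,
        1.07137544, -0.05627187]), 'joint_vel': array([-2.56104219e-03,  1.16655712e-03, -1.76281680e-05, -4.54602563e-04,
        2.51237881e-04, -1.14091672e-03,  1.17168312e-03]), 'tau': array([-3.06622378e-04, -5.32385767e+01,  2.13529245e-02, -2.51309627e+01,
        1.14352402e-02,  7.36521324e-03,  2.25029356e-05]), 'position': array([0.20240307, 0.6170919 , 0.2303247 ]), 'tcp_rot': array([-3.13981918e+00,  1.36205836e-04,  2.82473154e+00]), 'ft_force': array([-0.28853279,  0.12298357, -0.32430472]), 'torque': array([-0.05176851,  0.03677061, -0.06463652]), 'gripper_force': 0.0, 'finger_gap': 1.004744723690719}
scene 488.30445734623646 [[-0.562, 0.827, -0.004], [0.686, 0.463, -0.561], [-0.463, -0.318, -0.828]] [ 0.307 -0.3    1.427]
stud 0.84 [ 0.5852  0.1308 -0.0028]
set_nut 0.77 [0.5853 0.1343 0.12  ]
set_nut 0.69 [0.5992 0.1433 0.1324]
jam_nut 0.71 [0.5456 0.0443 0.0006]
jam_nut 0.64 [0.5849 0.1295 0.1472]
set_corner 0.58 [ 0.6473 -0.4016  0.0018]
set_corner 0.55 [0.6021 0.1431 0.1368]
press 0.96 [0.5434 0.0421 0.0017]
spare_nut 0.79 [0.4824 0.1661 0.0008]
spare_nut 0.29 [0.6017 0.1454 0.1334]
glue 0.57 [ 0.6485 -0.4024  0.0017]
side 468.09476009482654 [[-0.967, -0.256, 0.009], [-0.134, 0.474, -0.87], [0.218, -0.843, -0.492]] [0.533 0.186 0.984]
stud 0.95 [0.5866 0.1308 0.001 ]
done_stud 0.63 [0.5879 0.1247 0.1452]
set_nut 0.88 [0.5861 0.1331 0.1245]
set_nut 0.55 [ 0.4021 -0.4576 -0.0028]
jam_nut 0.7 [0.5875 0.13   0.1444]
jam_nut 0.53 [ 0.5446  0.0429 -0.0026]
set_corner 0.62 [0.6052 0.1447 0.1333]
press 0.59 [ 0.5422  0.0432 -0.002 ]
spare_nut 0.54 [ 0.4805  0.1663 -0.0007]
glue 0.83 [ 6.492e-01 -4.014e-01 -5.000e-04]
```

Run:
```python
import cv2,numpy as np
a=cv2.imread("pics/scene0.png");b=cv2.imread("pics/side0.png")
cv2.imwrite("pics/both.png",np.hstack([cv2.resize(a,(400,300)),cv2.resize(b,(400,300))]))
from rig import ctrl
import cv2
out=[]
for n in ("scene","side"):
    p=ctrl.read_camera(n)
    x=p["R"]@np.array([.586,.131,.15])+p["t"]; u=int(p["fx"]*x[0]/x[2]+p["cx"]); v=int(p["fy"]*x[1]/x[2]+p["cy"])
    print(n,u,v)
    out.append(cv2.resize(p["image"][max(v-55,0):v+55,max(u-55,0):u+55,::-1],(400,400),interpolation=cv2.INTER_CUBIC))
cv2.imwrite("pics/crop.png",np.hstack(out))
```

```text
scene 357 290
side 287 263
```

View pics/both.png

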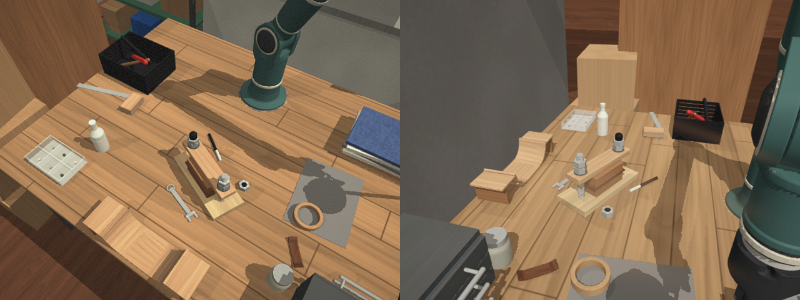

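View pics/crop.png

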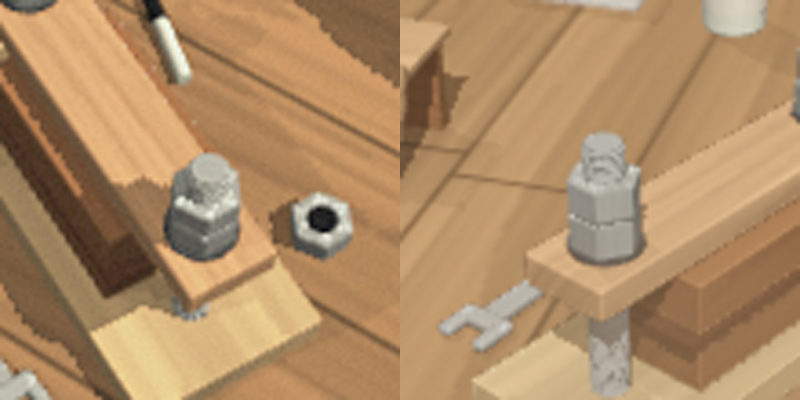

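The bare stud is at the +y end, about (0.586, 0.131): pixels (357,290) in scene and (287,263) in side. It carries two nuts with a thin seam between them. The capped stud is at the far end, the spare nut lies beside the press and the way in above is clear. Next I work out the move to above it.

```bash
cat >> h.py <<'E'
def delta(pos,yaw,s=None):
    s=s or ctrl.sense(); R=Ro.from_euler('xyz',s["tcp_rot"])
    G=Ro.from_euler('xyz',[np.pi,0,yaw])
    return np.round(R.inv().apply(np.array(pos)-s["position"]),4),np.round((R.inv()*G).as_rotvec(),4)
E
python3 - <<'E'
from h import *
p=ctrl.read_camera("wrist"); print(p["fx"],p["cx"],p["cy"],np.round(p["T_tool_cam"],4).tolist())
print(delta([.586,.131,.29],4.40)); print(delta([.586,.131,.29],3.4))
E
```

```text
371.64829954431775 320.75372315263775 245.39424510634117 [[-0.0003, -0.9528, -0.3036, 0.0763], [1.0, -0.0002, -0.0004, -0.0006], [0.0003, -0.3036, 0.9528, -0.1429], [0.0, 0.0, 0.0, 1.0]]
(array([-0.516 , -0.343 , -0.0587]), array([ 0.    ,  0.    , -1.5752]))
(array([-0.516 , -0.343 , -0.0587]), array([ 0.    ,  0.    , -0.5752]))
```

carry_out(
  commands=[
    [[0, -0.516, -0.343, -0.059, 0, 0, -1.575], [0, -0.516, -0.343, -0.059, 0, 0, -1.575], [0, -0.516, -0.343, -0.059, 0, 0, -1.575], [0, -0.516, -0.343, -0.059, 0, 0, -1.575], [0, -0.516, -0.343, -0.059, 0, 0, -1.575], [0, -0.516, -0.343, -0.059, 0, 0, -1.575], [0, -0.516, -0.343, -0.059, 0, 0, -1.575], [0, -0.516, -0.343, -0.059, 0, 0, -1.575], [0, -0.516, -0.343, -0.059, 0, 0, -1.575], [0, -0.516, -0.343, -0.059, 0, 0, -1.575]],
  ],
)

```text
clock: 1.88
position: [0.4476, 0.307, 0.2693]
tcp_rot: [-3.141, 0.001, -2.267]
ft_force: [0.9, 0.8, 0.6]
finger_gap: 0.999
gripper_force: 0.0
```

Run:
```python
from h import *
s=ctrl.sense(); print(s["position"],s["tcp_rot"],s["joints"])
print(delta([.586,.131,.29],4.40,s))
```

```text
[0.44764391 0.30699245 0.26931062] [-3.14141516e+00  6.78104580e-04 -2.26651473e+00] [-0.60367852  0.2514256  -0.07011097  1.82284922  0.01994093  1.06729386
  1.76467201]
(array([ 0.0464, -0.219 , -0.0207]), array([-3.000e-04,  6.000e-04, -3.833e-01]))
```

carry_out(
  commands=[
    [[0, 0.046, -0.219, -0.021, 0, 0, -0.383], [0, 0.046, -0.219, -0.021, 0, 0, -0.383], [0, 0.046, -0.219, -0.021, 0, 0, -0.383], [0, 0.046, -0.219, -0.021, 0, 0, -0.383], [0, 0.046, -0.219, -0.021, 0, 0, -0.383], [0, 0.046, -0.219, -0.021, 0, 0, -0.383], [0, 0.046, -0.219, -0.021, 0, 0, -0.383], [0, 0.046, -0.219, -0.021, 0, 0, -0.383]],
  ],
)

```text
clock: 2.55
position: [0.5851, 0.1302, 0.2897]
tcp_rot: [-3.141, -0.0, -1.893]
ft_force: [-0.6, 1.0, -0.8]
finger_gap: 1.0
gripper_force: 0.0
```

Run:
```python
from h import *
s=ctrl.sense(); print(s["position"],s["tcp_rot"],s["joints"])
p=ctrl.read_camera("wrist"); np.savez("w1.npz",im=p["image"],pos=s["position"],rot=s["tcp_rot"],T=p["T_tool_cam"])
for t in ("stud","set_nut","jam_nut","set_corner"):
    for d in ctrl.spot_point(p,t)[:2]: print(t,round(d["conf"],2),np.round(d["position"],4))
m=ctrl.cut_out(p,"jam_nut")
print([(d["conf"],d["mask"].sum()) for d in m])
cv2.imwrite("pics/w1.png",p["image"][:,:,::-1])
```

```text
[0.5851252  0.13022864 0.28968665] [-3.14141427e+00 -2.62745360e-04 -1.89308124e+00] [-2.74044395e-01  3.29612234e-01 -1.20769921e-03  1.66828594e+00
  7.78407843e-04  1.14369514e+00  2.54379824e+00]
stud 0.89 [ 0.5814  0.1309 -0.0049]
stud 0.65 [0.587  0.1306 0.1217]
set_nut 0.84 [0.5861 0.1302 0.1195]
set_nut 0.25 [0.5897 0.1283 0.1484]
jam_nut 0.87 [0.59   0.1307 0.1492]
jam_nut 0.4 [0.5876 0.1291 0.1226]
set_corner 0.59 [0.6007 0.1412 0.1329]
[(0.88, np.int64(955))]
```

View pics/w1.png

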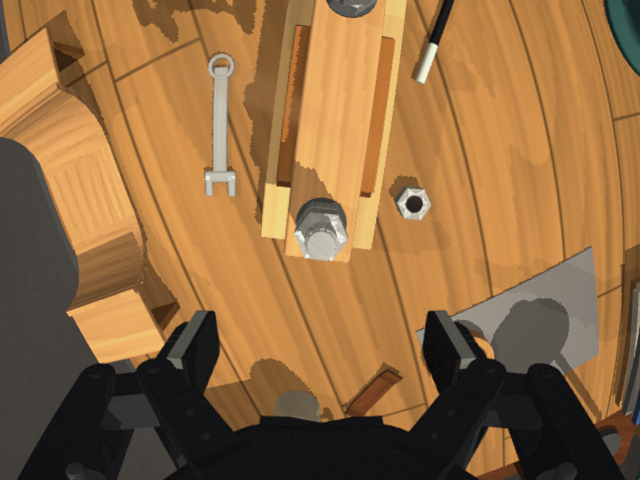

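```bash
cat >> h.py <<'E'
def wproj(X,pos,rot,T,f=371.648,cx=320.754,cy=245.394):
    R=Ro.from_euler('xyz',rot); x=R.inv().apply(np.atleast_2d(X)-pos)
    c=(x-T[:3,3])@T[:3,:3]; th=np.arctan2(np.hypot(c[:,0],c[:,1]),c[:,2]); ph=np.arctan2(c[:,1],c[:,0])
    return np.c_[cx+f*th*np.cos(ph),cy+f*th*np.sin(ph)]
def hexa(xy,z,yaw,r=.0208):
    a=yaw+np.pi/6+np.arange(6)*np.pi/3
    return np.c_[xy[0]+r*np.cos(a),xy[1]+r*np.sin(a),np.full(6,z)]
E
python3 - <<'E'
from h import *
w=np.load("w1.npz"); im=w["im"][:,:,::-1]
u=(wproj([.587,.1305,.165],w["pos"],w["rot"],w["T"])[0]).astype(int); print(u, wproj([.587,.1305,.187],w["pos"],w["rot"],w["T"]))
k=8;x0,y0=u[0]-45,u[1]-45
c=cv2.resize(np.ascontiguousarray(im[y0:y0+90,x0:x0+90]),None,fx=4.4,fy=4.4,interpolation=cv2.INTER_CUBIC)
d=c.copy()
def pl(P,col,z=4.4):
    q=((wproj(P,w["pos"],w["rot"],w["T"])-[x0,y0]+.5)*z).astype(int); cv2.polylines(d,[q.reshape(-1,1,2)],True,col,1)
xy=(.587,.1305)
a=np.linspace(0,6.28,40)
pl(np.c_[xy[0]+.012*np.cos(a),xy[1]+.012*np.sin(a),a*0+.187],(0,255,0))
pl(hexa(xy,.1655,0),(0,0,255)); pl(hexa(xy,.124,0),(255,0,0))
cv2.imwrite("pics/c1.png",np.hstack([c,d]))
E
```

```text
[320 237] [[320.38977048 246.75228326]]
```

View pics/c1.png

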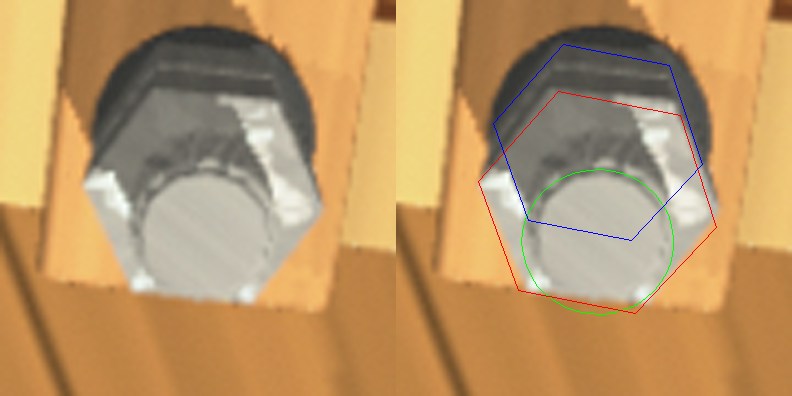

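The picture shows the jam nut's top hexagon, with corners at about (155,88), (282,103), (322,208), (258,300), (133,290) and (85,182) in the left crop. The stud end is a disc around (205,237). I fit the nut's pose to these corners.

Run:
```python
from h import *
from scipy.optimize import least_squares
w=np.load("w1.npz")
C=np.array([(155,88),(282,103),(322,208),(258,300),(133,290),(85,182)])/4.4+[275,192]-.5
def res(v,zfix=None):
    P=wproj(hexa(v[:2],v[3] if zfix is None else zfix,v[2]),w["pos"],w["rot"],w["T"])
    return np.array([P-np.roll(C,k,0) for k in range(6)] + [P-np.roll(C[::-1],k,0) for k in range(6)])
def f(v):
    r=res(v); return r[np.argmin((r**2).sum((1,2)))].ravel()
for y in (-.2,.1,.3):
    o=least_squares(f,[.587,.1305,y,.165]); print(o.cost,np.round(o.x,4),np.round(o.fun,1))
sd=np.array([205,237])/4.4+[275,192]-.5
o2=least_squares(lambda v:(wproj([v[0],v[1],.187],w["pos"],w["rot"],w["T"])[0]-sd),[.587,.13]);print(o2.x)
```

```text
1.6167102707658885 [0.5861 0.1299 0.0908 0.1636] [ 0.5 -0.3 -1.   0.2  0.9  0.3 -0.7 -0.5  0.3 -0.1  0.   0.4]
1.6167102707658931 [0.5861 0.1299 0.0908 0.1636] [ 0.5 -0.3 -1.   0.2  0.9  0.3 -0.7 -0.5  0.3 -0.1  0.   0.4]
1.6167102707659484 [0.5861 0.1299 0.0908 0.1636] [ 0.5 -0.3 -1.   0.2  0.9  0.3 -0.7 -0.5  0.3 -0.1  0.   0.4]
[0.58621778 0.12969471]
```

Run:
```python
from h import *
print(delta([.5861,.1298,.150],3.756))
```

```text
(array([ 0.0031, -0.0037,  0.1398]), array([4.000e-04, 2.000e-04, 6.408e-01]))
```

carry_out(
  commands=[
    [[0, 0, 0, 0.06, 0, 0, 0.125], [0, 0, 0, 0.08, 0, 0, 0.25], [0, 0, 0, 0.08, 0, 0, 0.375], [0, 0, 0, 0.08, 0, 0, 0.5], [0, 0, 0, 0.08, 0, 0, 0.64], [0, 0, 0, 0.08, 0, 0, 0.64], [0, 0, 0, 0.08, 0, 0, 0.64], [0, 0, 0, 0.08, 0, 0, 0.64]],
  ],
)

```text
clock: 3.52
position: [0.5842, 0.1329, 0.21]
tcp_rot: [-3.142, 0.0, -2.525]
ft_force: [-0.5, 1.0, 0.4]
finger_gap: 0.998
gripper_force: 0.0
```

Run:
```python
from h import *
for i in range(2):
    s=ctrl.sense(); print(s["position"],s["tcp_rot"],s["joints"][6],delta([.5861,.1298,.150],3.756,s))
    p=ctrl.read_camera("wrist")
np.savez("w2.npz",im=p["image"],pos=s["position"],rot=s["tcp_rot"],T=p["T_tool_cam"])
w=np.load("w2.npz")
d=cv2.resize(np.ascontiguousarray(p["image"][60:360,170:470,::-1]),None,fx=2,fy=2,interpolation=cv2.INTER_CUBIC)
def pl(P,col):
    q=((wproj(P,w["pos"],w["rot"],w["T"])-[170,60]+.5)*2).astype(int); cv2.polylines(d,[q.reshape(-1,1,2)],True,col,1)
pl(hexa((.5861,.1298),.1645,.091),(0,0,255)); pl(hexa((.5861,.1298),.124,.091),(255,0,0))
cv2.imwrite("pics/c2.png",d)
```

```text
[0.5841726  0.13290358 0.21003486] [-3.14158373e+00  4.05771031e-04 -2.52497234e+00] 1.9549963382513136 (array([ 0.0002, -0.0036,  0.06  ]), array([-0.    ,  0.0004,  0.0022]))
[0.58423034 0.13272198 0.21002517] [ 3.14155284e+00  4.34842401e-04 -2.52581236e+00] 1.954531936343627 (array([ 0.0002, -0.0035,  0.06  ]), array([0.    , 0.0004, 0.0014]))
```

View pics/c2.png

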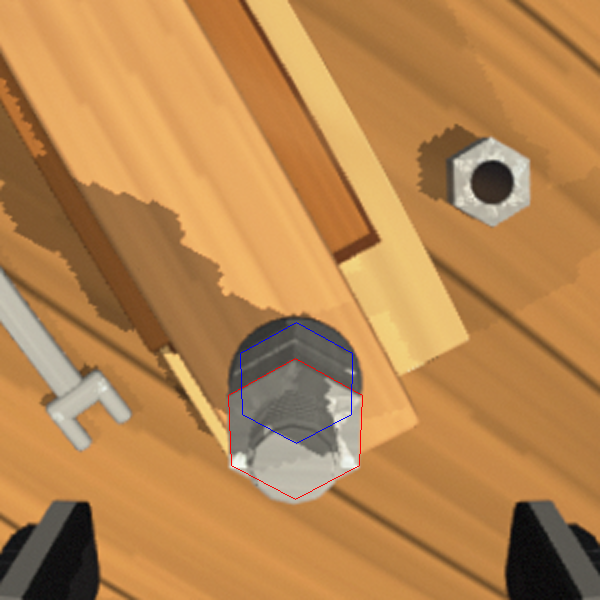

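The overlay fits the nut: red top hexagon, corners at about (295,360) and (295,498), flats square to the fingers. The nut sits about 3.5 mm off the finger centre, which I correct on the way down.

carry_out(
  commands=[
    [[0, 0, -0.0035, 0.01, 0, 0, 0], [0, 0, -0.0035, 0.03, 0, 0, 0], [0, 0, -0.0035, 0.05, 0, 0, 0], [0, 0, -0.0035, 0.06, 0, 0, 0], [0, 0, -0.0035, 0.06, 0, 0, 0], [0, 0, -0.0035, 0.06, 0, 0, 0]],
  ],
)

```text
clock: 4.12
position: [0.5862, 0.1291, 0.1493]
tcp_rot: [3.141, -0.001, -2.529]
ft_force: [-0.4, 1.0, -0.1]
finger_gap: 1.003
gripper_force: 0.0
```

Run:
```python
from h import *
s=ctrl.sense(); print(s["position"],s["ft_force"],s["torque"],delta([.5861,.1298,.150],3.756,s))
```

```text
[0.58623487 0.12909498 0.14932456] [-0.35471609  0.98682131 -0.10935631] [-0.01285076 -0.0162418  -0.00721094] (array([-0.0003,  0.0007, -0.0007]), array([ 0.0003, -0.001 , -0.0017]))
```

carry_out(
  commands=[
    [[1, 0, 0.0005, 0, 0, 0, 0], [1, 0, 0.0005, 0, 0, 0, 0], [1, 0, 0.0005, 0, 0, 0, 0], [1, 0, 0.0005, 0, 0, 0, 0], [1, 0, 0.0005, 0, 0, 0, 0], [1, 0, 0.0005, 0, 0, 0, 0], [1, 0, 0.0005, 0, 0, 0, 0], [1, 0, 0.0005, 0, 0, 0, 0], [1, 0, 0.0005, 0, 0, 0, 0]],
  ],
)

```text
clock: 4.87
position: [0.586, 0.1308, 0.1511]
tcp_rot: [3.141, 0.001, -2.528]
ft_force: [-1.8, 2.5, 5.2]
finger_gap: 0.405
gripper_force: 62.0
```

Run:
```python
from h import *
s=ctrl.sense(); print(s["position"],s["tcp_rot"],s["joints"][6],s["ft_force"],s["torque"],s["finger_gap"]*85,s["gripper_force"])
p=ctrl.read_camera("side")
x=p["R"]@np.array([.586,.131,.15])+p["t"]; u=int(p["fx"]*x[0]/x[2]+p["cx"]); v=int(p["fy"]*x[1]/x[2]+p["cy"])
q=ctrl.read_camera("wrist")
cv2.imwrite("pics/g.png",np.hstack([cv2.resize(p["image"][v-50:v+50,u-50:u+50,::-1],(400,400),interpolation=cv2.INTER_CUBIC),cv2.resize(q["image"][180:440,190:450,::-1],(400,400))]))
```

```text
[0.58601302 0.13079695 0.15112479] [ 3.14079139e+00  1.23200177e-03 -2.52823833e+00] 1.9662654163666233 [-1.83581797  2.45109276  5.1564876 ] [0.23569519 0.66607549 0.03589797] 34.4481370836114 61.97743486147374
```

View pics/g.png

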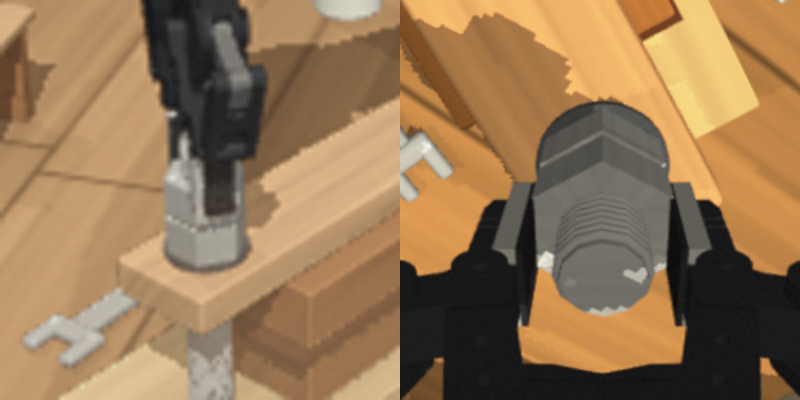

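The nut is gripped squarely on two flats. The finger tips end above the seam between the nuts at (175,225), left half, clear of the set nut. I start turning and follow the 0.95 mm/rad sink.

carry_out(
  commands=[
    [[1, 0, 0, 0.0001, 0, 0, 0.12], [1, 0, 0, 0.0002, 0, 0, 0.24], [1, 0, 0, 0.0003, 0, 0, 0.36], [1, 0, 0, 0.0005, 0, 0, 0.48], [1, 0, 0, 0.0006, 0, 0, 0.6], [1, 0, 0, 0.0007, 0, 0, 0.72], [1, 0, 0, 0.0008, 0, 0, 0.84], [1, 0, 0, 0.0009, 0, 0, 0.96], [1, 0, 0, 0.001, 0, 0, 1.08], [1, 0, 0, 0.0011, 0, 0, 1.2]],
  ],
)

```text
clock: 5.8
position: [0.5859, 0.1301, 0.1499]
tcp_rot: [3.141, -0.0, 2.549]
ft_force: [-3.1, 0.4, 6.4]
finger_gap: 0.401
gripper_force: 62.0
```

```bash
cat >> h.py <<'E'
def st():
    s=ctrl.sense(); print(np.round(s["clock"],2),np.round(s["position"],4),"yaw",round(s["tcp_rot"][2],4),"q7",round(s["joints"][6],3),"F",np.round(s["ft_force"],1),"M",np.round(s["torque"],3),"tau7",round(s["tau"][6],3),"gap",round(s["finger_gap"]*85,1),round(s["gripper_force"]))
    return s
E
python3 - <<'E'
from h import *
st()
E
```

```text
5.8 [0.5859 0.1301 0.1499] yaw 2.5491 q7 0.911 F [-3.1  0.4  6.4] M [-0.135  0.793  0.056] tau7 1.197 gap 34.1 62
```

carry_out(
  commands=[
    [[1, 0, 0, 0.0001, 0, 0, 0.12], [1, 0, 0, 0.0002, 0, 0, 0.24], [1, 0, 0, 0.0003, 0, 0, 0.36], [1, 0, 0, 0.0005, 0, 0, 0.48], [1, 0, 0, 0.0006, 0, 0, 0.6], [1, 0, 0, 0.0007, 0, 0, 0.72], [1, 0, 0, 0.0008, 0, 0, 0.84], [1, 0, 0, 0.0009, 0, 0, 0.96], [1, 0, 0, 0.001, 0, 0, 1.08], [1, 0, 0, 0.001, 0, 0, 1.08]],
  ],
)

```text
clock: 6.63
position: [0.5853, 0.1299, 0.1488]
tcp_rot: [-3.14, -0.0, 1.47]
ft_force: [-4.9, -1.0, 9.1]
finger_gap: 0.407
gripper_force: 62.4
```

Run:
```python
from h import *
st()
for i in range(2): ctrl.read_camera("side"); st()
```

```text
6.63 [0.5853 0.1299 0.1488] yaw 1.4699 q7 -0.016 F [-4.9 -1.   9.1] M [-0.203  1.228  0.073] tau7 -0.968 gap 34.6 62
6.68 [0.5853 0.1299 0.1489] yaw 1.4737 q7 -0.013 F [-5.1 -1.5  8.7] M [-0.228  1.177 -0.019] tau7 -0.292 gap 34.4 62
6.73 [0.5853 0.1299 0.1489] yaw 1.4746 q7 -0.012 F [-4.8 -0.4  8.6] M [-0.18   1.205  0.005] tau7 -0.047 gap 34.2 62
```

carry_out(
  commands=[
    [[1, 0, 0, 0.0001, 0, 0, 0.06], [1, 0, 0, 0.0001, 0, 0, 0.12], [1, 0, 0, 0.0002, 0, 0, 0.18], [1, 0, 0, 0.0002, 0, 0, 0.24], [1, 0, 0, 0.0003, 0, 0, 0.3]],
  ],
)

```text
clock: 7.15
position: [0.5852, 0.1299, 0.1485]
tcp_rot: [-3.139, -0.0, 1.172]
ft_force: [-6.2, -0.3, 9.9]
finger_gap: 0.402
gripper_force: 62.4
```

Run:
```python
from h import *
st()
```

```text
7.15 [0.5852 0.1299 0.1485] yaw 1.172 q7 -0.268 F [-6.2 -0.3  9.9] M [-0.131  1.376  0.115] tau7 0.533 gap 34.1 62
```

carry_out(
  commands=[
    [[1, 0, 0, 0.0001, 0, 0, 0.05], [1, 0, 0, 0.0001, 0, 0, 0.1], [1, 0, 0, 0.0002, 0, 0, 0.15]],
  ],
)

```text
clock: 7.4
position: [0.5851, 0.13, 0.1484]
tcp_rot: [-3.139, 0.0, 1.023]
ft_force: [-6.4, -0.1, 10.4]
finger_gap: 0.399
gripper_force: 62.5
```

Run:
```python
from h import *
st()
ctrl.read_camera("side"); st()
```

```text
7.4 [0.5851 0.13   0.1484] yaw 1.0226 q7 -0.394 F [-6.4 -0.1 10.4] M [-0.12   1.398  0.087] tau7 0.427 gap 33.9 62
7.45 [0.5851 0.13   0.1483] yaw 1.0202 q7 -0.396 F [-6.9 -0.8 11.5] M [-0.063  1.459  0.106] tau7 -0.161 gap 34.3 63
```

carry_out(
  commands=[
    [[1, 0, 0, 0.0001, 0, 0, 0.05], [1, 0, 0, 0.0001, 0, 0, 0.1], [1, 0, 0, 0.0002, 0, 0, 0.15], [1, 0, 0, 0.0002, 0, 0, 0.2]],
  ],
)

```text
clock: 7.78
position: [0.585, 0.13, 0.1482]
tcp_rot: [-3.139, 0.001, 0.822]
ft_force: [-6.9, -0.7, 10.1]
finger_gap: 0.403
gripper_force: 62.5
```

Run:
```python
from h import *
st()
```

```text
7.78 [0.585  0.13   0.1482] yaw 0.8225 q7 -0.562 F [-6.9 -0.7 10.1] M [-0.076  1.484  0.096] tau7 0.429 gap 34.3 63
```

carry_out(
  commands=[
    [[1, 0, 0, 0.0001, 0, 0, 0.05], [1, 0, 0, 0.0001, 0, 0, 0.1], [1, 0, 0, 0.0002, 0, 0, 0.15], [1, 0, 0, 0.0002, 0, 0, 0.2]],
  ],
)

```text
clock: 8.12
position: [0.585, 0.1302, 0.148]
tcp_rot: [-3.138, 0.001, 0.623]
ft_force: [-6.0, -0.3, 10.5]
finger_gap: 0.402
gripper_force: 62.6
```

Run:
```python
from h import *
st()
```

```text
8.12 [0.585  0.1302 0.148 ] yaw 0.6227 q7 -0.729 F [-6.  -0.3 10.5] M [-0.018  1.486  0.129] tau7 0.429 gap 34.2 63
```

carry_out(
  commands=[
    [[1, 0, 0, 0.0001, 0, 0, 0.05], [1, 0, 0, 0.0001, 0, 0, 0.1], [1, 0, 0, 0.0002, 0, 0, 0.15], [1, 0, 0, 0.0002, 0, 0, 0.2]],
  ],
)

```text
clock: 8.45
position: [0.5849, 0.1303, 0.1478]
tcp_rot: [-3.138, 0.002, 0.423]
ft_force: [-7.0, 0.1, 11.3]
finger_gap: 0.405
gripper_force: 62.6
```

Run:
```python
from h import *
st()
```

```text
8.45 [0.5849 0.1303 0.1478] yaw 0.4228 q7 -0.897 F [-7.   0.1 11.3] M [0.053 1.563 0.129] tau7 0.429 gap 34.4 63
```

carry_out(
  commands=[
    [[1, 0, 0, 0.0001, 0, 0, 0.05], [1, 0, 0, 0.0001, 0, 0, 0.1], [1, 0, 0, 0.0002, 0, 0, 0.15], [1, 0, 0, 0.0002, 0, 0, 0.2]],
  ],
)

```text
clock: 8.78
position: [0.5849, 0.1304, 0.1476]
tcp_rot: [-3.139, 0.002, 0.223]
ft_force: [-7.4, -0.1, 10.8]
finger_gap: 0.404
gripper_force: 62.7
```

Run:
```python
from h import *
st()
```

```text
8.78 [0.5849 0.1304 0.1476] yaw 0.2228 q7 -1.064 F [-7.4 -0.1 10.8] M [0.071 1.591 0.073] tau7 0.43 gap 34.3 63
```

carry_out(
  commands=[
    [[1, 0, 0, 0.0001, 0, 0, 0.05], [1, 0, 0, 0.0001, 0, 0, 0.1], [1, 0, 0, 0.0002, 0, 0, 0.15], [1, 0, 0, 0.0002, 0, 0, 0.2]],
  ],
)

```text
clock: 9.12
position: [0.5849, 0.1305, 0.1474]
tcp_rot: [-3.139, 0.003, 0.023]
ft_force: [-7.8, 1.9, 9.9]
finger_gap: 0.402
gripper_force: 62.7
```

Run:
```python
from h import *
st(); print(ctrl.sense()["joints"])
```

```text
9.12 [0.5849 0.1305 0.1474] yaw 0.023 q7 -1.231 F [-7.8  1.9  9.9] M [0.108 1.544 0.118] tau7 0.432 gap 34.2 63
[-0.98557332  0.68258653  1.01145168  1.84538616 -0.68552826  1.01280538
 -1.23109384]
```

carry_out(
  commands=[
    [[1, 0, 0, 0.0001, 0, 0, 0.05], [1, 0, 0, 0.0001, 0, 0, 0.1], [1, 0, 0, 0.0002, 0, 0, 0.15], [1, 0, 0, 0.0002, 0, 0, 0.2]],
  ],
)

```text
clock: 9.45
position: [0.5849, 0.1307, 0.1472]
tcp_rot: [-3.14, 0.003, -0.176]
ft_force: [-6.8, 1.2, 11.5]
finger_gap: 0.404
gripper_force: 62.8
```

Run:
```python
from h import *
st(); print(ctrl.sense()["joints"])
```

```text
9.45 [0.5849 0.1307 0.1472] yaw -0.1763 q7 -1.399 F [-6.8  1.2 11.5] M [0.231 1.614 0.315] tau7 0.216 gap 34.3 63
[-1.00986701  0.70917923  1.0572408   1.84657207 -0.72439236  1.03409328
 -1.39851054]
```

carry_out(
  commands=[
    [[1, 0, 0, 0, 0, 0, 0.03], [1, 0, 0, 0.0001, 0, 0, 0.06], [1, 0, 0, 0.0001, 0, 0, 0.06]],
  ],
)

```text
clock: 9.7
position: [0.5849, 0.1307, 0.1472]
tcp_rot: [-3.14, 0.004, -0.235]
ft_force: [-8.4, 1.7, 12.9]
finger_gap: 0.402
gripper_force: 63.0
```

Run:
```python
from h import *
st()
for i in range(3): ctrl.read_camera("side"); st()
```

```text
9.7 [0.5849 0.1307 0.1472] yaw -0.2347 q7 -1.448 F [-8.4  1.7 12.9] M [0.24  1.729 0.355] tau7 -0.599 gap 34.2 63
9.75 [0.5849 0.1307 0.1472] yaw -0.2337 q7 -1.447 F [-7.1  0.8 12.8] M [0.229 1.662 0.29 ] tau7 -0.429 gap 34.3 63
9.8 [0.5849 0.1307 0.1471] yaw -0.2335 q7 -1.447 F [-7.8  1.  11.4] M [0.204 1.6   0.37 ] tau7 -0.368 gap 34.4 63
9.85 [0.585  0.1307 0.1472] yaw -0.2335 q7 -1.447 F [-7.4  0.9 12.3] M [0.23  1.635 0.359] tau7 -0.355 gap 34.2 63
```

carry_out(
  commands=[
    [[1, 0, 0, 0, 0, 0, 0.03], [1, 0, 0, 0.0001, 0, 0, 0.06], [1, 0, 0, 0.0001, 0, 0, 0.09], [1, 0, 0, 0.0001, 0, 0, 0.09]],
  ],
)

```text
clock: 10.18
position: [0.5849, 0.1308, 0.1471]
tcp_rot: [-3.14, 0.004, -0.324]
ft_force: [-7.9, 1.3, 12.3]
finger_gap: 0.401
gripper_force: 63.0
```

Run:
```python
from h import *
st()
for i in range(4): ctrl.read_camera("side"); st()
```

```text
10.18 [0.5849 0.1308 0.1471] yaw -0.3243 q7 -1.523 F [-7.9  1.3 12.3] M [0.248 1.685 0.484] tau7 -0.712 gap 34.1 63
10.23 [0.5849 0.1307 0.1471] yaw -0.3233 q7 -1.523 F [-6.6  1.2 11.6] M [0.198 1.659 0.486] tau7 -0.543 gap 34.3 63
10.28 [0.585  0.1307 0.1471] yaw -0.3231 q7 -1.522 F [-6.2  1.2 12.6] M [0.241 1.687 0.496] tau7 -0.482 gap 34.0 63
10.33 [0.5849 0.1307 0.1471] yaw -0.323 q7 -1.522 F [-6.3  0.1 11.8] M [0.22  1.678 0.45 ] tau7 -0.469 gap 34.3 63
10.38 [0.5849 0.1308 0.1471] yaw -0.323 q7 -1.522 F [-8.5  1.2 11.8] M [0.255 1.633 0.493] tau7 -0.466 gap 34.3 63
```

carry_out(
  commands=[
    [[0, 0, 0, 0, 0, 0, 0], [0, 0, 0, 0, 0, 0, 0], [0, 0, 0, 0, 0, 0, 0], [0, 0, 0, 0, 0, 0, 0], [0, 0, 0, 0, 0, 0, 0], [0, 0, 0, 0, 0, 0, 0], [0, 0, 0, 0, 0, 0, 0]],
  ],
)

```text
clock: 10.97
position: [0.5861, 0.1297, 0.1457]
tcp_rot: [3.141, -0.0, -0.326]
ft_force: [0.5, -0.4, 0.0]
finger_gap: 1.0
gripper_force: 0.0
```

carry_out(
  commands=[
    [[0, 0, 0, -0.01, 0, 0, 0], [0, 0, 0, -0.03, 0, 0, 0], [0, 0, 0, -0.06, 0, 0, 0], [0, 0, 0, -0.09, 0, 0, 0], [0, 0, 0, -0.12, 0, 0, 0], [0, 0, 0, -0.14, 0, 0, 0], [0, 0, 0, -0.14, 0, 0, 0], [0, 0, 0, -0.14, 0, 0, 0], [0, 0, 0, -0.14, 0, 0, 0]],
  ],
)

```text
clock: 11.72
position: [0.5856, 0.1299, 0.2854]
tcp_rot: [3.142, 0.001, -0.326]
ft_force: [0.3, 0.3, -0.8]
finger_gap: 1.001
gripper_force: 0.0
```

Run:
```python
from h import *
ctrl.read_camera("side"); s=st()
q=ctrl.read_camera("wrist"); p=ctrl.read_camera("side")
for t in ("jam_nut","set_nut","set_corner"):
    for d in ctrl.spot_point(p,t)[:2]: print(t,round(d["conf"],2),np.round(d["position"],4))
x=p["R"]@np.array([.586,.131,.15])+p["t"]; u=int(p["fx"]*x[0]/x[2]+p["cx"]); v=int(p["fy"]*x[1]/x[2]+p["cy"])
cv2.imwrite("pics/end.png",np.hstack([cv2.resize(p["image"][v-50:v+50,u-50:u+50,::-1],(400,400),interpolation=cv2.INTER_CUBIC),cv2.resize(q["image"][120:360,200:440,::-1],(400,400))]))
```

```text
11.77 [0.5854 0.1299 0.2849] yaw -0.3257 q7 -1.637 F [ 0.3  0.4 -0.6] M [ 0.016  0.053 -0.016] tau7 -0.001 gap 85.3 0
jam_nut 0.68 [0.5866 0.1291 0.1405]
set_nut 0.84 [0.5837 0.1322 0.1286]
set_corner 0.58 [0.6048 0.1428 0.1328]
```

View pics/end.png

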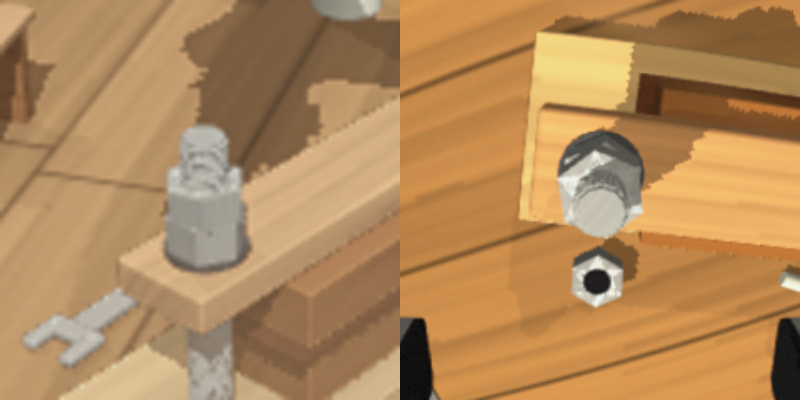

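The picture shows the jam nut sitting on the set nut with the seam closed (205,215 in the left half). The set nut's corner is where it was to within 2 mm, the surroundings are undisturbed and the gripper is clear. I hand the job in.

```bash
python3 -c "
from rig import ctrl
print(ctrl.finish_job())"
```

```text
the job is handed in; nothing more can be done
None
```

The jam nut on the bare stud was run down about 3.9 rad to the set nut and tightened to about 0.5 N m, then released with the arm clear; the set nut's corner shows no turn beyond measurement error (about 2 mm), and the job is handed in with no verdict shown.

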